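# Relay test: seat, lock, and hold the power cap at half twist

## Robot

A 7-joint arm with a two-finger parallel gripper is mounted at the origin on the work surface. World frame = base frame: x ahead of the robot, y to its left, z up, the work surface at z = 0. Lengths are in m, angles in rad, forces in N, time in s.
With the tool pointing down it reaches from about 0.4 to 0.85 m from the base axis. Payload 6.9 kg.
Tool frame: the origin (TCP) lies midway between the tips of the shut fingers; the grasp point (between the pads) lies 19 mm behind it; z points along the fingers, y is the line along which they close (so a half turn about z gives the same grasp; the last joint's range is limited). The gripper opens to 85 mm and grips with 20 to 120 N. Pads are 22 mm wide; open, the fingers measure 114 mm over their backs; the gripper's body (76 mm by 85 mm) begins 54 mm behind the grasp point. The pads swing forward as they close: fully open they stand 13 mm farther back than shut.
Start: joints at [-1.042, 0.507, -0.238, 1.5, 0.126, 1.149, -0.155], TCP at [0.256, 0.57, 0.231] pointing down, gripper open.
Joint ranges: [-3.08, 3.08], [-0.24, 2.05], [-1.43, 1.35], [0, 2.5], [-1.52, 4.66], [0.17, 1.96], [-2.89, 2.89]. Speed limits (rad/s): [2.39, 2.39, 3.14, 3.14, 3.14, 3.14, 3.14].

## Interface

Orientations are given as a 3x3 rotation matrix whose columns are the frame's x, y, z axes.
In Python, from rig import arm, imaging gives the robot as it stands.
- The arm moves only by the tool send_rows, never from a script. Its argument "steps" is one flat list of numbers, 5 for each row, row after row: the closure, from 0 (fully open) to 1 (shut), then the shift along the tool's x, y, z in cm, then the turn about the tool's z in rad. In form: [gripper, tx, ty, tz, twist, gripper, tx, ty, tz, twist, ...]. A call has 1 to 8 rows; each row shifts and turns the commanded pose from where the row before left it, along the tool's axes as they then stand; what a row does not reach is not made up. A row lasts 1/8 s, in which the tool goes at most 62.5 mm and 10.7 degrees, less where a joint would pass 70% of its speed; a pose out of reach is approached as far as the arm can. A call with a gripper value outside its range is refused whole. The fingers move at their own pace and stop on an object; "force" is the grip in N (left out, the last holds). Time passes only in rows, so rows that do not move let the fingers close. It gives the time, the measured TCP pose, the force, the opening and the grip force at its end, in the units of the state.
- arm.observe(): the state, without advancing time (a new reading comes with each control period).
- imaging.get_image(name): name is "scene" or "top" or "wrist"; returns the picture (420x560x3 uint8, red, green, blue); there is no depth.
- imaging.camera_params(name): a dict with "fovy" (degrees; the focal length in pixels is half the picture's height over the tangent of half this angle, whatever the lens; pixels are square), "cx", "cy" (the principal point, pixels), "eye" and "rotation" of the camera in the world; the wrist camera has in their place "tool_from_camera" (4x4, takes a point from camera to tool coordinates, whose origin is the TCP and whose axes are the flange's). Camera axes: x right, y down, z forward; pixel columns grow to the right and rows downward; lengths in m; the calibration is good to about 2 mm. A picture is of the moment at which its call begins: read the wrist's pose just before it. camera_params takes no time and is no camera call.
- arm.close_job(): hands the job in; it is judged then, once.
The state is a dict: "time": time; "q": joint angles; "joint_velocities": joint speeds; "tau": joint torques, N m; "tool_pos": TCP position; "ee_rot": TCP orientation; "ft_force": force on the tool from outside, world axes, zero at the start; "moment": the same for the moment, N m; "grip_width": opening from 0.0 (shut) to 1.0 (fully open); "grip_force": force on a finger pad.
Only numpy, scipy, OpenCV 4.12 (cv2) and the standard library are available. Lean on these libraries where they do the work, as an engineer would, in place of code of your own. Each camera call takes 0.05 s, during which the arm holds its last target. There are 200 camera calls.

## Task

Test the relay on the grey relay tester: stand it fully home in the socket pocket and swing the socket's blue-post locking lever shut over its base; then drop the red bayonet power cap through the collar's notches and twist it clockwise to the yellow half-way marks, well short of the lock click at the red marks. The cap springs back if let go, so finish while still gripping it there, and leave the red push button and the other things on the bench alone.

Things in the scene. Friction and masses are not known exactly. Their poses are not given: they have to be found in the camera images.
- tester: Relay tester, fixed: grey steel box 190 (x) by 320 (y) by 55 mm. Origin: centre of its underside, on the bench; -x its front facing the robot, +y its left. Offsets in mm in this frame: flat panel at z 55; socket at (0, 85), bayonet collar at (0, -85); at the rear a 14 high black meter (67, 85), two small lamps (72, -75) and (72, -115) and the red button (58, 0).
- socket (a point): Centre of the floor of the socket's pocket, tester z 59; axes as the tester's. The black socket block is 66 (x) by 52 (y) mm, rim at z 77. The pocket is 50 (x) by 38 (y), 18 deep, its mouth flared by 3 mm at 45 degrees. A relay fully home has its origin here (within 4 mm, upright).
- relay: Plug-in relay, 100 g, 68 mm tall, upright on the bench left or right of the tester. Origin: centre of its underside. Blades z 0 to 6; black base 46 (x) by 34 (y), z 6 to 20; clear case 28 (x) by 32 (y), z 20 to 68, copper coil inside. The base stands out as 9 mm shoulders at both x ends. Grip it across the y faces of the case, near the top. Its x goes along the tester's x, either way round.
- lever (a joint): Locking lever (rad): 0 shut (below 0.12 counts), up to 1.6 open; swings level. Shut, its steel bar (8 wide, z 81 to 87) points to the tester's -y, 2 mm above the near (-x) shoulder of a seated relay; it cannot close over one not fully down. Opened by a, it points to (-sin a, -cos a) in the tester's frame. Stays where left; about 1 N at the post moves it.
- lever_pivot (a point): Top centre of the upright pivot of the lever, fixed on the tester at (-21, 121), z 81.
- lever_post (a point): Top centre of the lever's upright blue post, its handle to pinch or push: 12 mm diameter, 38 mm tall (tester z 87 to 125), 75 mm from the pivot.
- cap: Red bayonet cap, 90 g, 52 mm tall, upright on the bench left or right of the tester. Origin: centre of its underside. Spigot 28 mm diameter, z 0 to 14; two lugs at its foot, together a bar 46 (x) by 6 (y), z 0 to 5; flange 54 diameter, z 14 to 20; wing grip 46 (x) by 14 (y), z 20 to 52, white line on top. Grip the wing across its 14 mm, near the top. Fits either way round.
- collar (a point): Centre of the steel collar (68 mm across, top at tester z 72.5), at z 60, where the home cap's underside rests; axes as the tester's. Opening 35 mm across, with two notches 14 wide, out to 27 from the centre, along the tester's +x and -x (white marks). A cap that misses them stands 12.5 mm too high. Turned clockwise, the lugs run under the 5 mm thick lip with 2.5 mm of play.
- rotor (a joint): Angle (rad) of the brass rotor in the collar, turned by the cap's lugs: 0 with the wing at the notches, growing clockwise from above. A spring turns it back (0.012 N m at 0, 0.043 half way). It lags the cap by up to 0.12. Half way (yellow marks) is 0.785; 0.6 to 0.97 passes. Beyond 0.97 the lugs meet spring balls; past 1.3 the cap clicks into lock (red marks, 90 degrees): a failure.
- red_button (a joint): Travel of the chunky red push button, 36 mm diameter, standing 22 mm above the panel (m): 0 up, 0.006 fully pressed. Not to be pressed.
- shell: Bystander: orange plastic calculator shell, 85 by 155 by 28 mm, lying on the bench. Origin at the centre of its underside.
- transformer: Bystander: grey metal transformer block with copper winding, 52 by 90 by 58 mm. Origin at the centre of its underside.
- screwdriver: Bystander: chrome screwdriver with green handle, 190 mm long, lying between the robot and the tester.
- standoff_a: Bystander: upright brass standoff post, 16 mm diameter, 44 mm tall, near the robot.
- standoff_b: Bystander: the other brass standoff post, alike.
There are look-alikes about, which are no part of the job. Of the things like the cap, leave any that is green or turquoise; of the rest the smaller one is meant.

How it is judged:
On the way, in this order (a step that is already met when the one before it is completed fails the run):
1. the relay is fully home and upright in the socket pocket (horizontal distance between relay and socket below 0.004 m and z of relay in the frame of socket below 0.003 m and angle between relay's own z axis and vertical below 0.08 rad), for 0.2 s.
2. the locking lever is shut over the seated relay (all of step 1 and value of joint lever below 0.12 rad), for 0.2 s.
3. the cap has dropped home through the notches of the collar (horizontal distance between cap and collar below 0.005 m and z of cap in the frame of collar below 0.0045 m and angle between cap's own z axis and vertical below 0.12 rad), for 0.1 s.
4. the cap is turned to half way and held there (all of step 3 and value of joint rotor between 0.6 and 0.97 rad and contact force between the fingers and cap above 1 N), for 0.3 s.
At the end, for the whole second after the job is handed in: Relay within 4 mm of the pocket's centre, fully down (3 mm) and upright; lever shut (below 0.12 rad); cap home in the collar (within 5 mm of its centre, lugs under the lip); rotor held still between 0.6 and 0.97 rad by the fingers, which still grip the cap (all of step 2 and all of step 4 and velocity of joint rotor between -0.15 and 0.15 rad/s); the arm keeps its last pose, push and grip.
It fails at once if the cap is turned into its lock click (rotor past 1.3 rad) (value of joint rotor above 1.3 rad).
It fails at once if the red button is pressed (more than 3 mm) (value of joint red_button above 0.003 m).
It fails at once if a bystander is moved by more than 30 mm (distance of any of shell, transformer, screwdriver, standoff_a, standoff_b from where it was at the start of the episode above 0.03 m).
It also fails if it takes over 72 s, if anything falls off the work surface, if the arm or the gripper's body presses on something with over 40 N, if the wrist force passes 120 N, or if a joint passes its speed limit or range.

## Working session

There is one attempt and no reset: what is moved stays moved. The work goes in short steps, Python scripts to look and compute and a tool call to move; the robot and the scene stay as the last step left them, time stands still between calls to the robot, and variables do not carry over. Pictures are saved under pics/ and viewed, at most 10 in all, crops included, and the job is handed in when it is done.

Besides the shell and the picture viewer there is one more tool, called as name(argument=value, ...) on one line, values as JSON. send_rows: Moves the arm, as the interface text tells. Its arguments: {"type":"object","properties":{"steps":{"type":"array","items":{"type":"number"}},"force":{"type":"number"}},"required":["steps"]}

```bash
mkdir -p pics; ls; cat > h.py <<'E'
import numpy as np, cv2
from rig import arm, imaging
def K(p): 
    f=210/np.tan(np.radians(p['fovy'])/2); return f
def pose(name):
    p=imaging.camera_params(name)
    if name=='wrist':
        s=arm.observe(); T=np.eye(4); T[:3,:3]=s['ee_rot']; T[:3,3]=s['tool_pos']
        M=T@np.array(p['tool_from_camera']); return p,M[:3,3],M[:3,:3]
    return p,np.array(p['eye']),np.array(p['rotation'])
def grab(name,fn):
    P=pose(name); im=imaging.get_image(name)[:,:,::-1].copy(); cv2.imwrite('pics/'+fn,im)
    np.savez('pics/'+fn+'.npz',f=K(P[0]),c=[P[0]['cx'],P[0]['cy']],e=P[1],R=P[2]); return im
def ray(fn,u,v,z):
    d=np.load('pics/'+fn+'.npz'); r=d['R']@np.array([(u-d['c'][0])/d['f'],(v-d['c'][1])/d['f'],1.])
    return d['e']+r*(z-d['e'][2])/r[2]
def proj(fn,X):
    d=np.load('pics/'+fn+'.npz'); p=d['R'].T@(np.array(X)-d['e']); return p[:2]/p[2]*d['f']+d['c']
E
python3 - <<'E'
from h import *
a=grab('scene','s0.png');b=grab('top','t0.png')
cv2.imwrite('pics/t0b.png',cv2.resize(b,(800,600),interpolation=cv2.INTER_CUBIC))
for n in('scene','top'): print(imaging.camera_params(n))
s=arm.observe();print(s['time'],s['tool_pos'],s['ee_rot'],s['ft_force'])
print(imaging.camera_params('wrist'))
E
```

```text
pics
{'fovy': 56.778234010579254, 'cx': 280.8211228974556, 'cy': 210.68319777764376, 'eye': array([1.26210873, 0.31279002, 0.789465  ]), 'rotation': array([[-0.33440402,  0.63042427, -0.7005278 ],
       [ 0.9422123 ,  0.20767363, -0.26288333],
       [-0.02024688, -0.74795515, -0.66344039]])}
{'fovy': 46.911496775476195, 'cx': 283.51461637281744, 'cy': 205.13459690245574, 'eye': array([0.49058016, 0.06691252, 1.37910798]), 'rotation': array([[ 8.73391027e-03, -9.99046430e-01,  4.27779143e-02],
       [-9.99961841e-01, -8.71790558e-03,  5.60675960e-04],
       [-1.87207498e-04, -4.27811789e-02, -9.99084449e-01]])}
0.1 [0.2563083  0.56953917 0.23051698] [[-9.11969671e-01  4.10257145e-01 -6.28222994e-04]
 [ 4.10257624e-01  9.11968469e-01 -1.48121898e-03]
 [-3.47611086e-05 -1.60856006e-03 -9.99998706e-01]] [ 0.6792226  -0.06490635 -0.00326624]
{'fovy': 70.97291103450584, 'cx': 277.74667257008724, 'cy': 204.82144922747725, 'tool_from_camera': array([[ 5.39967352e-04, -9.59423983e-01, -2.81966893e-01,
         7.12546382e-02],
       [ 9.99999834e-01,  4.61966559e-04,  3.43109312e-04,
         9.83010458e-04],
       [-1.98928027e-04, -2.81967032e-01,  9.59424074e-01,
        -1.43020720e-01],
       [ 0.00000000e+00,  0.00000000e+00,  0.00000000e+00,
         1.00000000e+00]])}
```

View pics/t0b.png

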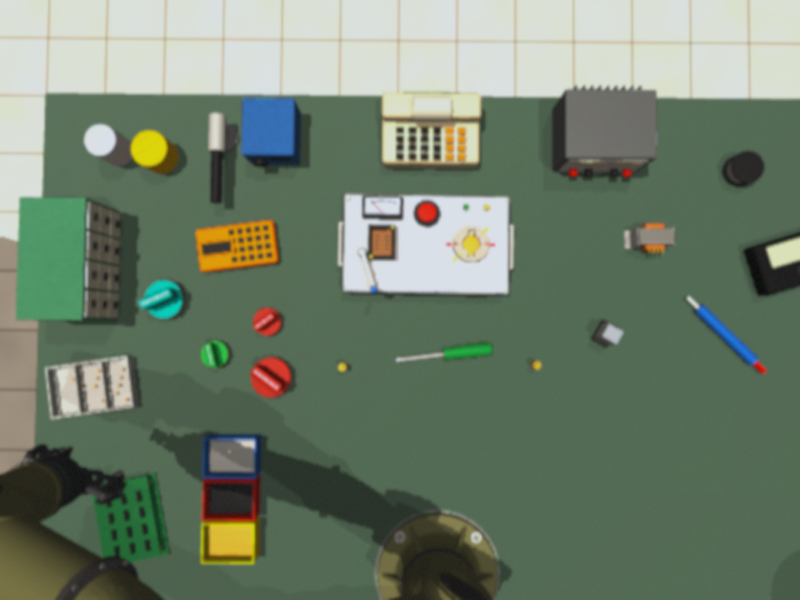

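View pics/s0.png

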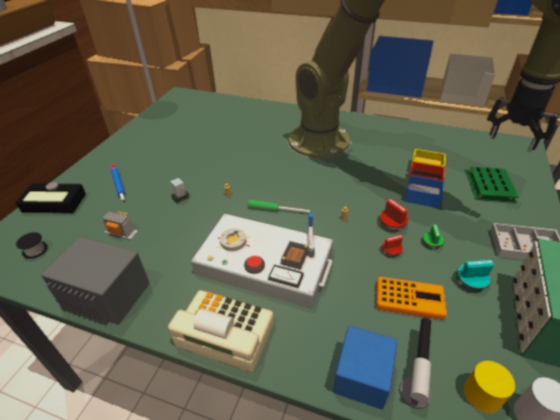

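Top view (800×600 scaling):
- **Cap candidates:** red (266,321), larger red (270,377), green (214,354) and turquoise (162,299). The smaller red one at (266,321) fits.
- **Relay candidate:** (608,333), with a black base and pale case. The copper-wound block at (650,237) looks like the transformer.
- **Tester:** centred at (427,243).

I'll confirm these with one enlarged crop montage.

```bash
python3 - <<'E'
from h import *
a=cv2.imread('pics/s0.png');b=cv2.imread('pics/t0.png')
def c(im,x,y,w,h): return cv2.resize(im[y:y+h,x:x+w],(400,300),interpolation=cv2.INTER_CUBIC)
m=np.vstack([np.hstack([c(b,140,195,120,90),c(b,235,130,130,97)]),np.hstack([c(b,400,140,120,90),c(a,90,170,120,90)])])
cv2.imwrite('pics/m0.png',m)
f='t0.png'
hsv=cv2.cvtColor(b,cv2.COLOR_BGR2HSV)
red=cv2.inRange(hsv,(0,150,90),(8,255,255))|cv2.inRange(hsv,(172,150,90),(180,255,255))
n,l,st,ce=cv2.connectedComponentsWithStats(red)
for i in range(1,n):
    if st[i,4]>30: print(st[i],ce[i],ray(f,*ce[i],0.035).round(3))
# tester top: bright
g=cv2.inRange(hsv,(0,0,190),(180,40,255));n,l,st,ce=cv2.connectedComponentsWithStats(g)
for i in range(1,n):
    if 120<ce[i][1]<220 and 230<ce[i][0]<370 and st[i,4]>2000:
        pts=np.argwhere(l==i)[:,::-1].astype(np.float32); r=cv2.minAreaRect(pts);bx=cv2.boxPoints(r);print(r);print(np.array([ray(f,u,v,.055) for u,v in bx]).round(4))
E
```

```text
[398 118   7   6  36] [401.         120.58333333] [ 0.788 -0.259  0.035]
[436 118   6   6  33] [438.42424242 120.57575758] [ 0.789 -0.364  0.035]
[292 142  14  14 157] [298.42038217 148.39490446] [0.707 0.027 0.035]
[177 215  20  20 261] [187.10727969 224.90804598] [0.491 0.335 0.035]
[175 250  29  28 521] [189.66986564 263.43570058] [0.384 0.326 0.035]
[528 254   9   8  37] [531.78378378 257.24324324] [ 0.41  -0.62   0.035]
[141 336  39  28 262] [159.93129771 350.41984733] [0.146 0.403 0.035]
((297.7489318847656, 170.3114013671875), (113.63164520263672, 66.51608276367188), 1.005086064338684)
[[ 0.5533  0.1859  0.055 ]
 [ 0.7367  0.185   0.055 ]
 [ 0.7339 -0.128   0.055 ]
 [ 0.5505 -0.1253  0.055 ]]
```

View pics/m0.png

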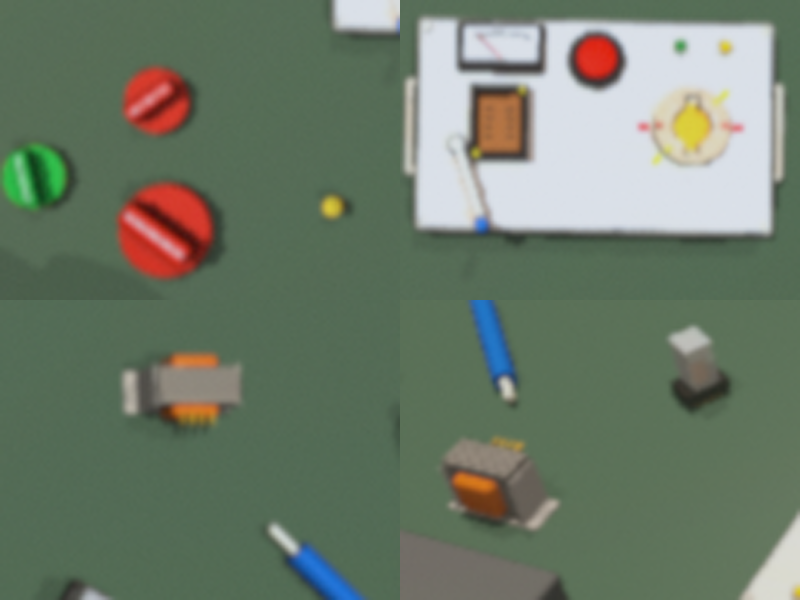

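The smaller red disc at native (187,225) is about 55 mm across, so it is the cap. The red one at (190,263) is about 80 mm, a look-alike. The relay, with black base, clear case and copper inside, is at about (425,233). The transformer is at (457,165). Next I'll fly past the cap for a wrist view.

send_rows(steps=[0,0,0,-0.5,-0.141,0,0,0,-0.5,-0.141,0,0,0,-0.5,-0.141,0,-4.2,-4.2,0,0,0,-4.2,-4.2,0,0,0,-4.2,-4.2,0,0,0,-4.2,-4.2,0,0,0,-4.2,-4.2,0,0])

```text
time: 1.1
tool_pos: [0.4676, 0.3583, 0.246]
ee_rot: [[-1.0, -0.0, -0.0], [-0.0, 1.0, -0.0], [0.0, -0.0, -1.0]]
ft_force: [-0.1, 0.6, 0.0]
grip_width: 1.003
grip_force: 0.0
```

```bash
python3 - <<'E'
from h import *
s=arm.observe();print(s['time'],s['tool_pos'].round(4),s['ee_rot'].round(3),s['q'].round(2),s['joint_velocities'].round(2))
a=grab('wrist','w1.png')
E
```

```text
1.1 [0.4676 0.3583 0.246 ] [[-1. -0. -0.]
 [-0.  1. -0.]
 [ 0. -0. -1.]] [-0.49  0.45 -0.31  1.57  0.15  1.15  0.73] [ 0.74  0.06  0.08 -0.11 -0.02  0.04  0.84]
```

View pics/w1.png

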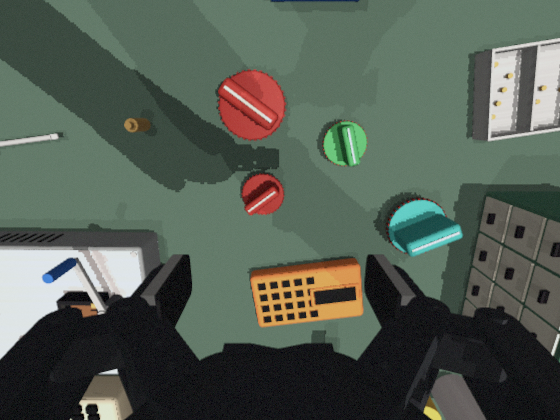

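The small red cap is at (263,194) with its white line showing, and the big red look-alike is at (252,104).

```bash
cat >> h.py <<'E'
def cap(fn):
    b=cv2.imread('pics/'+fn);hsv=cv2.cvtColor(b,cv2.COLOR_BGR2HSV)
    red=cv2.inRange(hsv,(0,140,60),(8,255,255))|cv2.inRange(hsv,(172,140,60),(180,255,255))
    red=cv2.morphologyEx(red,cv2.MORPH_CLOSE,np.ones((9,9)))
    n,l,st,ce=cv2.connectedComponentsWithStats(red)
    for i in range(1,n):
        if st[i,4]<400: continue
        m=((l==i)&(hsv[:,:,1]<130)&(hsv[:,:,2]>120)).astype(np.uint8)
        p=np.argwhere(m)[:,::-1].astype(np.float32)
        r=cv2.minAreaRect(p) if len(p)>10 else None
        print(st[i],ce[i].round(1),'flange@.017',ray(fn,*ce[i],.02).round(4))
        if r:
            bx=np.array([ray(fn,*q,.052)[:2] for q in cv2.boxPoints(r)])
            e=[bx[1]-bx[0],bx[2]-bx[1]];e=max(e,key=np.linalg.norm)
            print('  line ctr',ray(fn,*r[0],.052).round(4),'len',np.linalg.norm(e).round(4),'ang',np.degrees(np.arctan2(e[1],e[0])).round(1),r)
E
python3 -c "
from h import *
cap('w1.png')"
```

```text
[ 218   70   68   70 3712] [250.9 104.3] flange@.017 [0.3808 0.3272 0.02  ]
  line ctr [0.3789 0.3377 0.052 ] len 0.067 ang 37.0 ((258.0357971191406, 101.09237670898438), (65.54964447021484, 42.14592361450195), 54.782405853271484)
[ 242  173   42   42 1384] [262. 194.] flange@.017 [0.4905 0.3388 0.02  ]
  line ctr [0.4939 0.3414 0.052 ] len 0.0415 ang 127.6 ((262.8800048828125, 203.34002685546875), (8.400001525878906, 34.200008392333984), 53.130104064941406)
```

send_rows(steps=[0,-1.9,-4.1,-0.6,0,0,-1.9,-4.1,-0.6,0,0,-1.9,-4.1,-0.6,0,0,-1.9,-4.1,-0.6,0,0,-1.9,-4.1,-0.6,0,0,-1.9,-4.1,-0.6,0,0,-1.9,-4.1,-0.6,0,0,-1.9,-4.1,-0.6,0])

```text
time: 2.15
tool_pos: [0.6188, 0.0309, 0.2941]
ee_rot: [[-1.0, -0.0, -0.001], [-0.0, 1.0, 0.0], [0.001, 0.0, -1.0]]
ft_force: [1.1, -0.5, 1.0]
grip_width: 0.997
grip_force: 0.0
```

send_rows(steps=[0,0,0,0,0,0,0,0,0,0])

```text
time: 2.4
tool_pos: [0.6182, 0.0327, 0.2938]
ee_rot: [[-1.0, -0.0, -0.001], [-0.0, 1.0, 0.001], [0.001, 0.001, -1.0]]
ft_force: [0.2, 0.2, 0.3]
grip_width: 0.999
grip_force: 0.0
```

```bash
python3 - <<'E'
from h import *
s=arm.observe();print(s['time'],s['tool_pos'].round(4),s['q'].round(2))
a=grab('wrist','w2.png')
E
```

```text
2.4 [0.6182 0.0327 0.2938] [ 0.06  0.46 -0.24  1.41  0.11  1.29  1.38]
```

View pics/w2.png

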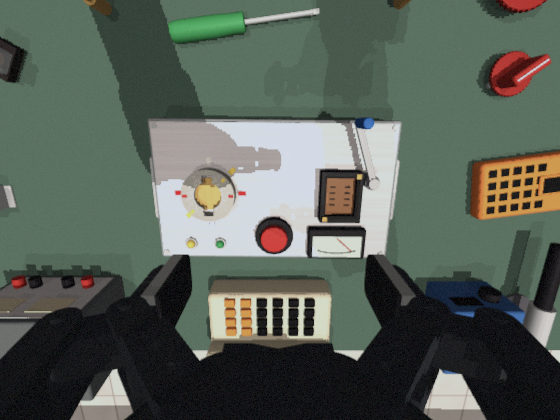

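The wrist view shows the collar at (208,195), the socket block at (340,196), the lever pivot at (374,183) and the blue post at (366,124), so the lever is wide open. I'll measure each of these.

```bash
python3 - <<'E'
from h import *
fn='w2.png';b=cv2.imread('pics/'+fn);hsv=cv2.cvtColor(b,cv2.COLOR_BGR2HSV);H,S,V=cv2.split(hsv)
def comp(m,box,name,z,rect=True,close=3):
    x0,y0,x1,y1=box;mm=np.zeros_like(H);mm[y0:y1,x0:x1]=m[y0:y1,x0:x1]
    mm=cv2.morphologyEx(mm,cv2.MORPH_CLOSE,np.ones((close,close)))
    n,l,st,ce=cv2.connectedComponentsWithStats(mm);i=1+np.argmax(st[1:,4])
    p=np.argwhere(l==i)[:,::-1].astype(np.float32);r=cv2.minAreaRect(p);bx=np.array([ray(fn,*q,z)[:2] for q in cv2.boxPoints(r)])
    d1=bx[1]-bx[0];d2=bx[2]-bx[1]
    print(name,st[i],'ctr',bx.mean(0).round(4),'sz',np.linalg.norm(d1).round(4),np.linalg.norm(d2).round(4),'ang',np.degrees(np.arctan2(d1[1],d1[0])).round(2))
panel=cv2.inRange(hsv,(0,0,110),(180,60,255))
comp(panel,(135,112,410,260),'panel',.055,close=25)
comp(cv2.inRange(hsv,(8,90,40),(22,255,200)),(310,165,370,225),'floor',.059)
comp(cv2.inRange(hsv,(0,0,0),(180,255,70)),(312,160,366,225),'block',.077,close=15)
comp(cv2.inRange(hsv,(105,120,40),(130,255,255)),(345,110,385,140),'blue',.12)
comp(cv2.inRange(hsv,(0,150,60),(6,255,255)),(170,180,250,205),'redmarks',.0725,close=75)
comp(cv2.inRange(hsv,(0,150,60),(6,255,255)),(250,220,300,260),'button',.077)
t=b[160:230,175:245];e=cv2.Canny(cv2.cvtColor(t,cv2.COLOR_BGR2GRAY),40,120)
c=cv2.HoughCircles(cv2.GaussianBlur(cv2.cvtColor(b,cv2.COLOR_BGR2GRAY),(3,3),0)[150:240,165:255],cv2.HOUGH_GRADIENT,1,30,param1=100,param2=12,minRadius=22,maxRadius=32)
for q in c[0]: print('collar',q+[165,150,0],ray(fn,q[0]+165,q[1]+150,.0725).round(4))
# relay in top view
f='t0.png';b=cv2.imread('pics/t0.png');hh=cv2.cvtColor(b,cv2.COLOR_BGR2HSV)[215:252,405:445]
m=cv2.inRange(hh,(0,0,110),(180,60,255));q=np.argwhere(m).mean(0)[::-1]+[405,215];print('relay case top',q,ray(f,*q,.068).round(4))
m=cv2.inRange(hh,(0,0,0),(180,255,60));q=np.argwhere(m).mean(0)[::-1]+[405,215];print('dark',q,m.sum()/255,ray(f,*q,.02).round(4))
E
```

```text
panel [  135   112   275   148 34944] ctr [0.6397 0.0262] sz 0.3388 0.2019 ang 90.05
floor [ 322  174   41   48 1086] ctr [0.6488 0.119 ] sz 0.0701 0.0457 ang 175.89
block [ 318  169   48   54 1474] ctr [0.6414 0.1141] sz 0.0683 0.0566 ang -179.94
blue [355 118  19  11 174] ctr [0.5518 0.123 ] sz 0.0186 0.01 ang 90.05
redmarks [176 191  69   6 303] ctr [ 0.6397 -0.0526] sz 0.0065 0.0864 ang 173.68
button [260 225  28  28 573] ctr [0.699  0.0282] sz 0.0382 0.0342 ang 168.61
collar [208.5 194.5  27. ] [ 0.6404 -0.0546  0.0725]
relay case top [429.33136095 233.44378698] [ 0.4735 -0.3274  0.068 ]
dark [418.8        234.97777778] 45.0 [ 0.4684 -0.3123  0.02  ]
```

send_rows(steps=[0,1.8,-4.2,0.6,0,0,1.8,-4.2,0.6,0,0,1.8,-4.2,0.6,0,0,1.8,-4.2,0.6,0,0,1.8,-4.2,0.6,0,0,1.8,-4.2,0.6,0,0,1.8,-4.2,0.6,0,0,1.8,-4.2,0.6,0])

```text
time: 3.45
tool_pos: [0.4746, -0.3035, 0.2462]
ee_rot: [[-1.0, -0.003, 0.0], [-0.003, 1.0, 0.0], [-0.0, 0.0, -1.0]]
ft_force: [0.6, -0.6, -0.1]
grip_width: 0.996
grip_force: 0.0
```

send_rows(steps=[0,0,0,0,0,0,0,0,0,0])

```text
time: 3.7
tool_pos: [0.4754, -0.3022, 0.2463]
ee_rot: [[-1.0, -0.002, 0.0], [-0.002, 1.0, 0.001], [-0.0, 0.001, -1.0]]
ft_force: [0.5, 0.1, -0.0]
grip_width: 1.0
grip_force: 0.0
```

```bash
python3 - <<'E'
from h import *
s=arm.observe();print(s['time'],s['tool_pos'].round(4),s['q'].round(2))
a=grab('wrist','w3.png')
u,v=proj('w3.png',[.473,-.327,.04]);print(u,v)
x,y=int(u)-65,int(v)-50
cv2.imwrite('pics/w3c.png',cv2.resize(a[max(y,0):y+100,max(x,0):x+130],(780,600),interpolation=cv2.INTER_CUBIC));print(x,y)
E
```

```text
3.7 [ 0.4754 -0.3022  0.2463] [ 0.64  0.4  -0.17  1.64  0.07  1.11  2.02]
256.2855657044637 177.44110408271737
191 127
```

View pics/w3c.png

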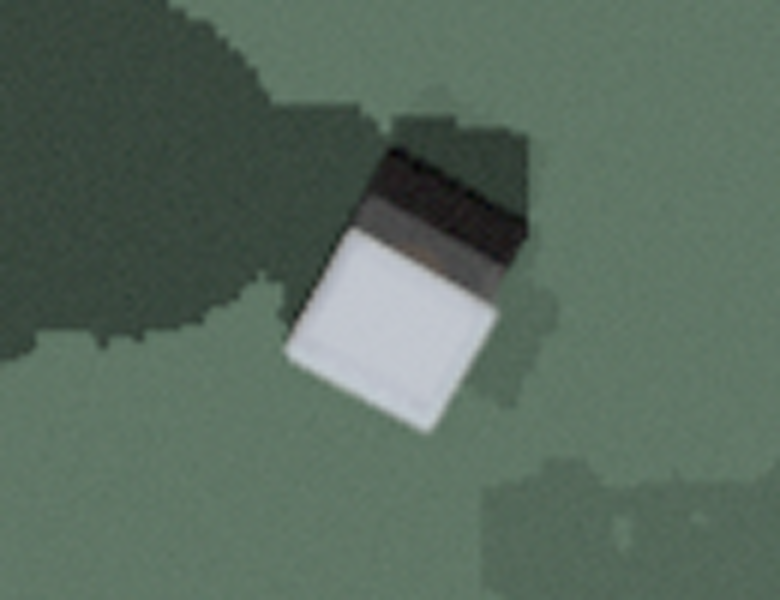

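The crop shows the relay's pale case top, with corners (352,228), (497,310), (430,432) and (286,350) in the 6× crop. The black shoulder shows on its short-axis side, which confirms it is the relay.

```bash
python3 - <<'E'
from h import *
a=cv2.imread('pics/w3.png')[127:227,191:321];hsv=cv2.cvtColor(a,cv2.COLOR_BGR2HSV)
m=cv2.inRange(hsv,(0,0,150),(180,45,255));n,l,st,ce=cv2.connectedComponentsWithStats(m);i=1+np.argmax(st[1:,4])
r=cv2.minAreaRect(np.argwhere(l==i)[:,::-1].astype(np.float32))
for bx in (cv2.boxPoints(r)+[191,127],np.array([(352,228),(497,310),(430,432),(286,350)])/6+[191,127]-.4):
    w=np.array([ray('w3.png',*q,.068) for q in bx]);d=[w[1]-w[0],w[2]-w[1]]
    print(w.mean(0).round(4),[(np.linalg.norm(e).round(4),np.degrees(np.arctan2(e[1],e[0])).round(1)) for e in d])
E
```

```text
[ 0.4728 -0.3257  0.068 ] [(np.float64(0.0273), np.float64(150.4)), (np.float64(0.0306), np.float64(61.1))]
[ 0.4724 -0.3256  0.068 ] [(np.float64(0.0304), np.float64(60.2)), (np.float64(0.0266), np.float64(-28.4))]
```

send_rows(steps=[0,0,0,1,0.17,0,0,0,1,0.17,0,0,0,1,0.171,0,-0.9,-2.2,2,0,0,0,0,4,0,0,0,0,4,0,0,0,0,3,0,0,0,0,0,0])

```text
time: 4.75
tool_pos: [0.4717, -0.3249, 0.0846]
ee_rot: [[-0.874, 0.486, -0.003], [0.486, 0.874, 0.003], [0.004, 0.001, -1.0]]
ft_force: [0.4, -0.5, -0.4]
grip_width: 1.003
grip_force: 0.0
```

```bash
python3 - <<'E'
from h import *
s=arm.observe();R=s['ee_rot'];print(s['time'],s['tool_pos'].round(4),np.degrees(np.arctan2(R[1,1],R[0,1])),((np.array([.4727,-.3257,.036])-s['tool_pos'])@R*100).round(2))
E
```

```text
4.75 [ 0.4717 -0.3249  0.0846] 60.90219093713961 [-0.15 -0.02  4.86]
```

send_rows(steps=[0,-0.1,0,2.5,0,0,0,0,2.4,0,0,0,0,0,0,1,0,0,0,0,1,0,0,0,0,1,0,0,0,0,1,0,0,0,0,1,0,0,0,0], force=40)

```text
time: 5.75
tool_pos: [0.473, -0.3284, 0.0382]
ee_rot: [[-0.872, 0.489, 0.001], [0.489, 0.872, -0.001], [-0.001, -0.0, -1.0]]
ft_force: [-0.2, 1.3, 5.6]
grip_width: 0.367
grip_force: 41.9
```

```bash
python3 - <<'E'
from h import *
s=arm.observe();R=s['ee_rot'];print(s['time'],s['tool_pos'].round(4),np.degrees(np.arctan2(R[1,1],R[0,1])),s['grip_width']*85,s['grip_force'],s['ft_force'].round(1),R.round(3))
E
```

```text
5.75 [ 0.473  -0.3284  0.0382] 60.728989374155844 31.235879176644605 41.87133014202118 [-0.2  1.3  5.6] [[-0.872  0.489  0.001]
 [ 0.489  0.872 -0.001]
 [-0.001 -0.    -1.   ]]
```

The relay is gripped at an opening of 31 mm, against the 32 mm expected. Next I'll lift, square up and carry it over.

send_rows(steps=[1,0,0,-4,0,1,0,0,-5,-0.17,1,0,0,-5,-0.17,1,0,0,-1,-0.171,1,-1.7,4.4,0,0,1,-1.7,4.4,0,0,1,-1.7,4.4,0,0,1,-1.7,4.4,0,0], force=60)

```text
time: 6.75
tool_pos: [0.5407, -0.1508, 0.1874]
ee_rot: [[-1.0, 0.0, -0.0], [0.0, 1.0, -0.0], [0.0, -0.0, -1.0]]
ft_force: [0.9, 0.4, -0.9]
grip_width: 0.361
grip_force: 59.9
```

send_rows(steps=[1,-1.7,4.4,0,0,1,-1.7,4.4,0,0,1,-1.7,4.4,0,0,1,-1.7,4.4,0,0,1,-1.7,4.4,0,0,1,-1.7,4.4,0,0,1,0,0,0,0,1,0,0,0,0])

```text
time: 7.75
tool_pos: [0.6422, 0.1113, 0.1869]
ee_rot: [[-1.0, -0.0, -0.001], [-0.0, 1.0, -0.001], [0.001, -0.001, -1.0]]
ft_force: [-0.5, -0.6, -1.5]
grip_width: 0.367
grip_force: 59.7
```

```bash
python3 - <<'E'
from h import *
s=arm.observe();R=s['ee_rot'];print(s['time'],s['tool_pos'].round(4),np.degrees(np.arctan2(R[1,1],R[0,1])),s['grip_width']*85,s['grip_force'],s['ft_force'].round(1),((np.array([.6426,.1143,.097])-s['tool_pos'])@R*100).round(2))
a=grab('wrist','w4.png');cv2.imwrite('pics/w4c.png',cv2.resize(a[80:350,140:420],(620,600)))
E
```

```text
7.75 [0.6422 0.1113 0.1869] 90.0099830542183 31.21520883869001 59.74814593791962 [-0.5 -0.6 -1.5] [-0.05  0.31  8.99]
```

View pics/w4c.png

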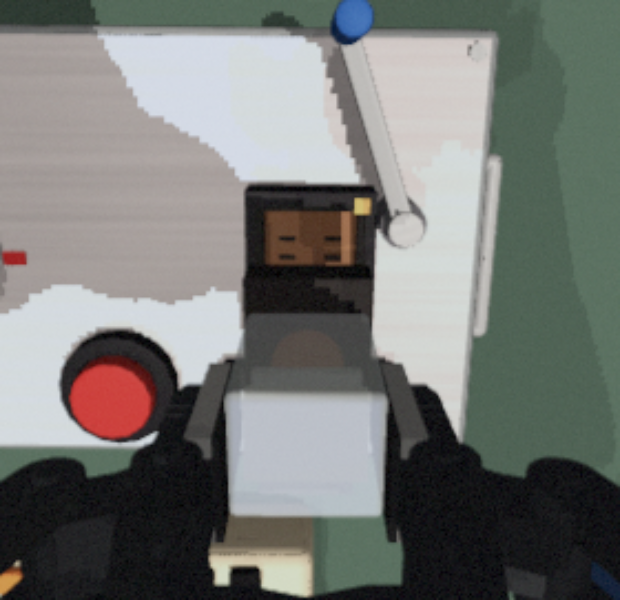

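The picture shows the relay held upright over the socket. The block's front edge is at row 164 and its sides at columns 251 and 309, and the lever is out of the way. Now to check alignment from these edges.

```bash
python3 - <<'E'
from h import *
fn='w4.png';X=lambda u:140+u*280/620
Y=lambda v:80+v*.45
L=ray(fn,X(246),Y(190),.077);Rr=ray(fn,X(375),Y(190),.077);print('block front',L.round(4),Rr.round(4),'ctr',(L[0]+Rr[0])/2+.033,(L[1]+Rr[1])/2)
zt=.1869+.030
for v in(392,515): print([ray(fn,X(u),Y(v),zt).round(4) for u in(227,385)])
print('base near edge',[ray(fn,X(u),Y(268),zt-.048).round(4) for u in(247,372)])
p=ray(fn,X(404),Y(226),.081);q=ray(fn,X(353),Y(15),.125);print('pivot',p.round(4),'post',q.round(4),np.linalg.norm((p-q)[:2]),np.arctan2(p[0]-q[0],p[1]-q[1]))
E
```

```text
block front [0.6102 0.089  0.077 ] [0.6102 0.1391 0.077 ] ctr 0.6432207337305995 0.11404938055094507
[array([0.6272, 0.0972, 0.2169]), array([0.6272, 0.1272, 0.2169])]
[array([0.6544, 0.0963, 0.2169]), array([0.6544, 0.1282, 0.2169])]
base near edge [array([0.6161, 0.0971, 0.1689]), array([0.6161, 0.1291, 0.1689])]
pivot [0.6236 0.1504 0.081 ] post [0.5516 0.126  0.125 ] 0.07600355902743185 1.2432960111791795
```

send_rows(steps=[1,-0.3,0.2,2,0,1,0,0,3,0,1,0,0,1.5,0,1,0,0,0.5,0,1,0,0,0.4,0,1,0,0,0.4,0,1,0,0,0,0])

```text
time: 8.68
tool_pos: [0.6456, 0.114, 0.1095]
ee_rot: [[-1.0, -0.0, 0.0], [-0.0, 1.0, 0.0], [-0.0, 0.0, -1.0]]
ft_force: [0.8, -0.1, -1.2]
grip_width: 0.363
grip_force: 59.9
```

send_rows(steps=[1,0,0,0.3,0,1,0,0,0.3,0,1,0,0,0.3,0,1,0,0,0.3,0,1,0,0,0.1,0,1,0,0,0,0])

```text
time: 9.43
tool_pos: [0.6455, 0.114, 0.0973]
ee_rot: [[-1.0, -0.0, 0.001], [-0.0, 1.0, -0.0], [-0.001, -0.0, -1.0]]
ft_force: [-2.5, -0.8, 7.9]
grip_width: 0.365
grip_force: 61.0
```

Seated: z .0973 matches the expected .0972, with light upward contact. Now release and rise.

send_rows(steps=[0,0,0,0,0,0,0,0,0,0,0,0,0,0,0,0,0,0,0,0,0,0,0,-4,0,0,0,0,-5,0,0,4,0,0,0,0,4,0,0,0])

```text
time: 10.42
tool_pos: [0.5649, 0.114, 0.1868]
ee_rot: [[-1.0, 0.0, 0.001], [0.0, 1.0, 0.0], [-0.001, 0.0, -1.0]]
ft_force: [-0.9, -0.2, 0.7]
grip_width: 1.003
grip_force: 0.0
```

```bash
python3 - <<'E'
from h import *
s=arm.observe();R=s['ee_rot'];print(s['time'],s['tool_pos'].round(4),s['q'].round(2))
a=grab('wrist','w5.png');cv2.imwrite('pics/w5c.png',cv2.resize(a[60:360,100:460],(720,600)))
E
```

```text
10.425 [0.5649 0.114  0.1868] [-0.08  0.47 -0.24  1.7   0.13  0.98  1.2 ]
```

View pics/w5c.png

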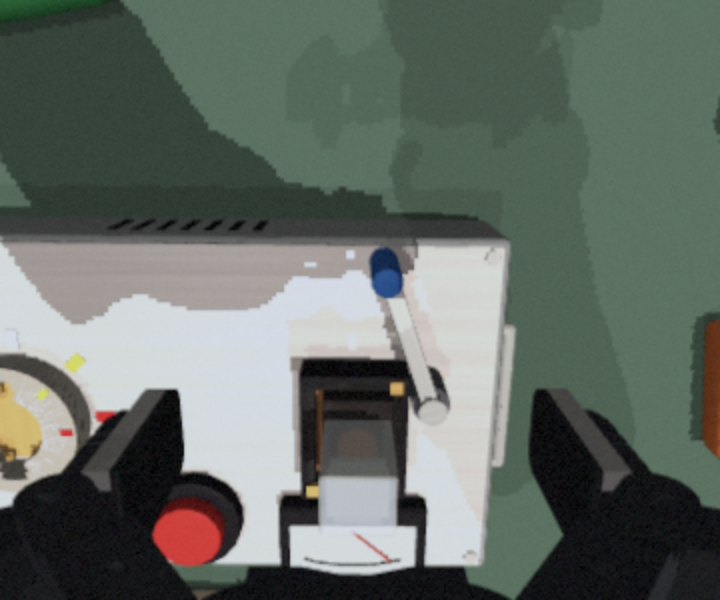

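The relay stands upright in the pocket, with its case top at about (358,500) in the crop. The post top is at (388,285) and the pivot at (432,411).

```bash
python3 - <<'E'
from h import *
fn='w5.png';f=lambda u,v,z:ray(fn,100+u/2,60+v/2,z).round(4)
print('post',f(388,285,.125),'pivot',f(432,411,.081),'relay top',f(358,500,.127), 'collar edges',f(88,430,.0725))
print([f(u,v,.127) for u,v in((320,475),(396,475),(396,527),(320,527))])
s=arm.observe();d=f(388,285,.125)-s['tool_pos'];print(d)
E
```

```text
post [0.5525 0.1266 0.125 ] pivot [0.6266 0.1508 0.081 ] relay top [0.6417 0.1159 0.127 ] collar edges [ 0.6415 -0.016   0.0725]
[array([0.6302, 0.1008, 0.127 ]), array([0.6302, 0.1309, 0.127 ]), array([0.6545, 0.1314, 0.127 ]), array([0.6545, 0.1004, 0.127 ])]
[-0.00634052  0.01248852 -0.06133394]
```

send_rows(steps=[0,1.3,1.25,0,0.175,0,0,0,0,0.175,0,0,0,0,0.175,0,0,0,0,0.175,0,0,0,0,0.175,0,0,0,0,0.175,0,0,0,0,0.175,0,0,0,0,0.175])

```text
time: 11.48
tool_pos: [0.5526, 0.1265, 0.1863]
ee_rot: [[-0.165, 0.986, 0.0], [0.986, 0.165, 0.0], [0.0, 0.0, -1.0]]
ft_force: [0.3, 0.2, -1.0]
grip_width: 1.002
grip_force: 0.0
```

send_rows(steps=[0,0,0,2,0.171,0,0,0,4,0,0,0,0,2,0,0,0,0,0,0])

```text
time: 11.98
tool_pos: [0.5516, 0.1263, 0.1049]
ee_rot: [[-0.0, 1.0, -0.003], [1.0, 0.0, -0.001], [-0.001, -0.003, -1.0]]
ft_force: [-0.0, -0.6, 0.0]
grip_width: 1.0
grip_force: 0.0
```

send_rows(steps=[0,0,0,1.0,0,1,0,0,0,0,1,0,0,0,0,1,0,0,0,0,1,0,0,0,0,1,0,0,0,0,1,0,0,0,0], force=25)

```text
time: 12.85
tool_pos: [0.5512, 0.1261, 0.0965]
ee_rot: [[0.0, 1.0, -0.002], [1.0, -0.0, -0.0], [-0.0, -0.002, -1.0]]
ft_force: [-5.4, -1.3, 5.9]
grip_width: 0.132
grip_force: 24.9
```

send_rows(steps=[1,-1.66,0.8,0,0,1,-1.44,1.2,0,0,1,-1.09,1.51,0,0,1,-0.69,1.74,0,0,1,-0.23,1.86,0,0,1,0,0,0,0])

```text
time: 13.6
tool_pos: [0.6217, 0.0724, 0.0963]
ee_rot: [[0.002, 1.0, -0.005], [1.0, -0.002, -0.003], [-0.003, -0.005, -1.0]]
ft_force: [-7.9, -6.0, 7.4]
grip_width: 0.131
grip_force: 25.7
```

send_rows(steps=[1,0,0.25,0,0,1,0,0,0,0,0,0,0,0,0,0,0,0,0,0,0,0,0,0,0,0,0,0,0,0,0,0,0,-4,0,0,0,0,-5,0])

```text
time: 14.6
tool_pos: [0.6254, 0.0754, 0.1861]
ee_rot: [[-0.0, 1.0, -0.003], [1.0, 0.0, -0.0], [-0.0, -0.003, -1.0]]
ft_force: [0.7, -0.2, 0.6]
grip_width: 0.999
grip_force: 0.0
```

send_rows(steps=[0,0,0,-3,-0.175,0,0,0,-2,-0.175,0,0,0,0,-0.175,0,0,0,0,-0.175,0,0,0,0,-0.175,0,0,0,0,-0.175,0,0,0,0,-0.175,0,0,0,0,-0.175])

```text
time: 15.6
tool_pos: [0.6261, 0.0753, 0.2362]
ee_rot: [[-0.986, 0.164, -0.0], [0.164, 0.986, -0.0], [0.0, -0.0, -1.0]]
ft_force: [0.2, 0.4, -0.5]
grip_width: 1.0
grip_force: 0.0
```

```bash
python3 - <<'E'
from h import *
s=arm.observe();print(s['time'],s['tool_pos'].round(4))
fn='w6.png';b=grab('wrist',fn);hsv=cv2.cvtColor(b,cv2.COLOR_BGR2HSV)
m=cv2.inRange(hsv,(105,120,40),(130,255,255))
n,l,st,ce=cv2.connectedComponentsWithStats(m)
for i in range(1,n):
    if st[i,4]>50: print(st[i],ce[i].round(1),ray(fn,*ce[i],.11).round(4))
print('proj shut post mid',proj(fn,[.6225,.0755,.106]),'open .12',proj(fn,[.6135,.076,.106]))
E
```

```text
15.6 [0.6261 0.0753 0.2362]
[270 183  12  20 192] [275.7 192.7] [0.6222 0.075  0.11  ]
[ 440  266  120   93 4667] [506.2 302.3] [0.7796 0.2953 0.11  ]
proj shut post mid [276.35914022 191.8600066 ] open .12 [275.30967995 182.65455399]
```

The lever post is at (.622,.075), within 1–2 mm of the shut position. On to the cap.

send_rows(steps=[0,3.5,4.6,0.6,0,0,3.5,4.6,0.6,0,0,3.5,4.6,0.6,0,0,3.5,4.6,0.6,0,0,3.5,4.6,0.6,0,0,0,0,0,0.175,0,0,0,0,0.175,0,0,0,0,0.175])

```text
time: 16.65
tool_pos: [0.4927, 0.3319, 0.2062]
ee_rot: [[-0.762, 0.647, 0.0], [0.647, 0.762, -0.0], [-0.0, 0.0, -1.0]]
ft_force: [-0.4, 0.2, -0.4]
grip_width: 1.0
grip_force: 0.0
```

send_rows(steps=[0,0,0,0,0.175,0,0,0,0,0.05,0,0,0,0,0])

```text
time: 17.02
tool_pos: [0.4927, 0.3318, 0.2063]
ee_rot: [[-0.604, 0.797, 0.0], [0.797, 0.604, -0.0], [-0.0, 0.0, -1.0]]
ft_force: [0.5, -0.7, -0.1]
grip_width: 0.999
grip_force: 0.0
```

```bash
python3 - <<'E'
from h import *
s=arm.observe();R=s['ee_rot'];print(s['time'],s['tool_pos'].round(4),np.degrees(np.arctan2(R[1,1],R[0,1])))
b=grab('wrist','w7.png');cap('w7.png')
u,v=proj('w7.png',[.492,.34,.035]).astype(int);print(u,v);cv2.imwrite('pics/w7c.png',cv2.resize(b[max(v-60,0):v+60,u-80:u+80],(800,600)))
for f in('w6.png','w5.png'):
    a=cv2.imread('pics/'+f);uv=proj(f,[.642,-.055,.0725]);print(f,uv)
    x,y=(uv-75).astype(int).clip(0);g=cv2.GaussianBlur(cv2.cvtColor(a,cv2.COLOR_BGR2GRAY),(3,3),0)[y:y+150,x:x+150]
    c=cv2.HoughCircles(g,cv2.HOUGH_GRADIENT,1,40,param1=100,param2=15,minRadius=25,maxRadius=60)
    if c is not None:
        for q in c[0][:3]: print(q+[x,y,0],ray(f,q[0]+x,q[1]+y,.0725).round(4),ray(f,q[0]+x+q[2],q[1]+y,.0725).round(4))
E
```

```text
17.025 [0.4927 0.3318 0.2063] 37.15355683612811
[ 144   87   86   77 4689] [189.8 125.4] flange@.017 [0.379  0.3264 0.02  ]
  line ctr [0.3764 0.3384 0.052 ] len 0.0793 ang 48.0 ((184.60684204101562, 114.26124572753906), (52.88758850097656, 82.92539978027344), 78.19756317138672)
[ 256  154   48   51 1801] [279.5 177.6] flange@.017 [0.4909 0.3394 0.02  ]
  line ctr [0.4962 0.3508 0.052 ] len 0.0511 ang -49.1 ((290.55218505859375, 178.02845764160156), (49.12236022949219, 25.121938705444336), 87.66268920898438)
280 180
w6.png [162.65073379 220.38269859]
[164.5        217.5         31.79999924] [ 0.6391 -0.0521  0.0725] [ 0.6448 -0.0176  0.0725]
[175.5        293.5         32.90000153] [ 0.7338 -0.065   0.0725] [ 0.7402 -0.0264  0.0725]
w5.png [104.27257561 275.48890442]
[106.5 276.5  40. ] [ 0.6431 -0.053   0.0725] [ 0.6431 -0.0138  0.0725]
[132.5 327.5  32. ] [ 0.7026 -0.0358  0.0725] [ 0.7026 -0.0026  0.0725]
```

View pics/w7c.png

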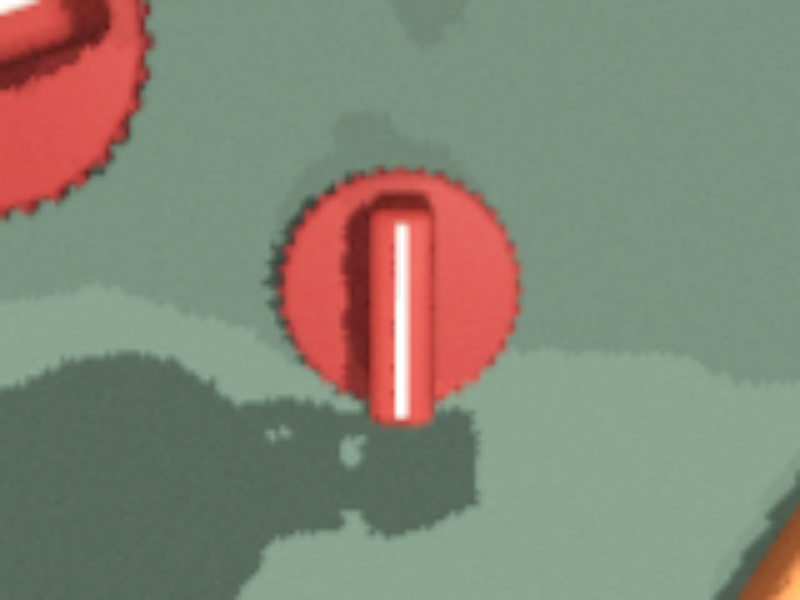

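The white line runs vertically at crop column 401, rows 222–418, so the wing lies along tool x and is aligned. I'll work out the shift.

```bash
python3 - <<'E'
from h import *
s=arm.observe();R=s['ee_rot'];fn='w7.png'
for v in(222,320,418):
    p=ray(fn,200+401/5,120+v/5,.052);print(p.round(4),((np.r_[p[:2],.026]-s['tool_pos'])@R*100).round(2))
p=ray(fn,200+398/5,120+288/5,.018);print('flange',p.round(4),((p-s['tool_pos'])@R*100).round(2))
E
```

```text
[0.4793 0.3556 0.052 ] [ 2.7   0.36 18.03]
[0.4915 0.3395 0.052 ] [ 0.68  0.37 18.03]
[0.5043 0.3227 0.052 ] [-1.42  0.37 18.03]
flange [0.4912 0.3392 0.018 ] [ 0.68  0.32 18.83]
```

send_rows(steps=[0,0.7,0.35,4,0,0,0,0,5,0,0,0,0,4,0,0,0,0,3,0,0,0,0,2,0,0,0,0,0,0,1,0,0,0,0,1,0,0,0,0], force=60)

```text
time: 18.08
tool_pos: [0.492, 0.3398, 0.0275]
ee_rot: [[-0.605, 0.796, 0.002], [0.796, 0.605, 0.001], [-0.0, 0.002, -1.0]]
ft_force: [-0.6, -0.4, 0.3]
grip_width: 0.602
grip_force: 0.0
```

send_rows(steps=[1,0,0,0,0,1,0,0,0,0,1,0,0,0,0,1,0,0,0,0,1,0,0,0,0])

```text
time: 18.7
tool_pos: [0.4913, 0.3394, 0.0265]
ee_rot: [[-0.605, 0.796, 0.0], [0.796, 0.605, 0.0], [-0.0, 0.0, -1.0]]
ft_force: [-0.2, -1.2, 4.3]
grip_width: 0.153
grip_force: 61.7
```

send_rows(steps=[1,0,0,-5,0,1,0,0,-5,-0.175,1,0,0,-5,-0.175,1,0,0,-1,-0.175,1,0,0,0,-0.175,1,0,0,0,-0.175,1,0,0,0,-0.048,1,-1.7,-4.4,0,0])

```text
time: 19.7
tool_pos: [0.5066, 0.2991, 0.186]
ee_rot: [[-1.0, -0.01, -0.001], [-0.01, 1.0, 0.003], [0.001, 0.003, -1.0]]
ft_force: [1.6, -0.5, -1.1]
grip_width: 0.147
grip_force: 61.1
```

send_rows(steps=[1,-1.7,-4.4,0,0,1,-1.7,-4.4,0,0,1,-1.7,-4.4,0,0,1,-1.7,-4.4,0,0,1,-1.7,-4.4,0,0,1,-1.7,-4.4,0,0,1,-1.7,-4.4,0,0,1,-1.6,-4.2,0,0])

```text
time: 20.7
tool_pos: [0.6444, -0.056, 0.1858]
ee_rot: [[-1.0, -0.002, -0.001], [-0.002, 1.0, -0.0], [0.001, -0.0, -1.0]]
ft_force: [0.8, 1.5, -0.4]
grip_width: 0.148
grip_force: 61.1
```

send_rows(steps=[1,0,0,0,0,1,0,0,0,0])

```text
time: 20.95
tool_pos: [0.6438, -0.0537, 0.1857]
ee_rot: [[-1.0, -0.002, -0.001], [-0.002, 1.0, 0.001], [0.001, 0.001, -1.0]]
ft_force: [-1.1, -0.1, -0.9]
grip_width: 0.148
grip_force: 61.1
```

```bash
python3 - <<'E'
from h import *
s=arm.observe();R=s['ee_rot'];print(s['time'],s['tool_pos'].round(4),np.degrees(np.arctan2(R[1,1],R[0,1])),s['grip_width']*85,s['q'].round(2))
b=grab('wrist','w8.png')
print(proj('w8.png',[.643,-.0545,.0725]))
cv2.imwrite('pics/w8c.png',cv2.resize(b[100:340,120:440],(800,600)))
E
```

```text
20.95 [ 0.6438 -0.0537  0.1857] 90.1237965458512 12.542112716082224 [ 0.2   0.58 -0.27  1.51  0.16  1.08  1.47]
[275.85816722 199.37832604]
```

View pics/w8c.png

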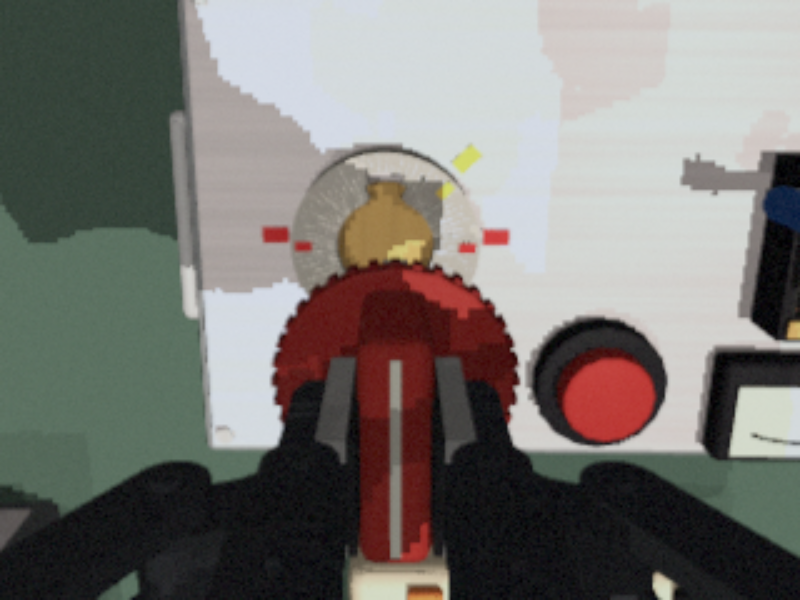

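Last view: the cap is held over the collar. The collar's inner red marks are at (303,246) and (467,248), the collar rim spans 292–481, and the flange spans 273–518. Checking the offset numerically.

```bash
python3 - <<'E'
from h import *
fn='w8.png';f=lambda u,v,z:ray(fn,120+u*.4,100+v*.4,z).round(4)
print('inner',f(303,246,.0725),f(467,248,.0725),'outer',f(275,234,.055),f(496,237,.055),'rim',f(292,246,.0725),f(482,246,.0725),'top of rim',f(386,149,.0725))
zc=.1857-.0265
print('flange',f(273,380,zc+.017),f(518,380,zc+.017),'front',f(396,262,zc+.014),'line',f(396,360,zc+.052),f(396,557,zc+.052))
E
```

```text
inner [ 0.6422 -0.0857  0.0725] [ 0.6428 -0.0266  0.0725] outer [ 0.6421 -0.0985  0.055 ] [ 0.6431 -0.0138  0.055 ] rim [ 0.6422 -0.0897  0.0725] [ 0.642  -0.0212  0.0725] top of rim [ 0.6072 -0.0558  0.0725]
flange [ 0.6456 -0.0804  0.1762] [ 0.6455 -0.0249  0.1762] front [ 0.6186 -0.0526  0.1732] line [ 0.6252 -0.0528  0.2112] [ 0.6654 -0.0526  0.2112]
```

send_rows(steps=[1,0.3,-0.3,2,0,1,0,0,3,0,1,0,0,2,0,1,0,0,0.8,0,1,0,0,0.4,0,1,0,0,0.3,0,1,0,0,0,0])

```text
time: 21.88
tool_pos: [0.6414, -0.0572, 0.1017]
ee_rot: [[-1.0, -0.002, 0.001], [-0.002, 1.0, -0.0], [-0.001, -0.0, -1.0]]
ft_force: [0.3, 0.9, -0.6]
grip_width: 0.15
grip_force: 61.1
```

send_rows(steps=[1,0,0,0.3,0,1,0,0,0.3,0,1,0,0,0,0])

```text
time: 22.25
tool_pos: [0.641, -0.0573, 0.095]
ee_rot: [[-1.0, -0.002, -0.0], [-0.002, 1.0, 0.0], [0.0, 0.0, -1.0]]
ft_force: [-0.1, -0.0, -0.8]
grip_width: 0.152
grip_force: 61.1
```

send_rows(steps=[1,0,0,0.3,0,1,0,0,0.3,0,1,0,0,0.2,0,1,0,0,0,0,1,0,0,0,0])

```text
time: 22.88
tool_pos: [0.6412, -0.0573, 0.0873]
ee_rot: [[-1.0, -0.002, 0.0], [-0.002, 1.0, -0.0], [-0.0, -0.0, -1.0]]
ft_force: [-0.9, -0.1, -1.5]
grip_width: 0.151
grip_force: 61.1
```

No contact yet, and the cap is about 0.8 mm above home. I'll lower it a touch and twist in small steps.

send_rows(steps=[1,0,0,0.08,0,1,0,0,0,0,1,0,0,0,0.1,1,0,0,0,0.1,1,0,0,0,0.1,1,0,0,0,0.1,1,0,0,0,0,1,0,0,0,0])

```text
time: 23.88
tool_pos: [0.6412, -0.0572, 0.0866]
ee_rot: [[-0.923, 0.385, 0.0], [0.385, 0.923, -0.0], [-0.0, 0.0, -1.0]]
ft_force: [0.2, 0.1, -0.5]
grip_width: 0.15
grip_force: 61.2
```

```bash
python3 - <<'E'
from h import *
s=arm.observe();R=s['ee_rot'];print(s['time'],s['tool_pos'].round(4),np.arctan2(R[0,1],R[1,1]),s['moment'].round(3),s['ft_force'].round(1),s['q'].round(2))
E
```

```text
23.875 [ 0.6412 -0.0572  0.0866] 0.39553442902682934 [ 0.045  0.022 -0.01 ] [ 0.2  0.1 -0.5] [ 0.13  0.67 -0.13  1.63  0.11  0.85  1.13]
```

send_rows(steps=[1,0,0,0,0.1,1,0,0,0,0.1,1,0,0,0,0.1,1,0,0,0,0.1,1,0,0,0,0.05,1,0,0,0,0,1,0,0,0,0,1,0,0,0,0])

```text
time: 24.88
tool_pos: [0.6413, -0.0571, 0.0866]
ee_rot: [[-0.662, 0.749, 0.0], [0.749, 0.662, 0.0], [0.0, 0.0, -1.0]]
ft_force: [0.8, 1.2, 0.2]
grip_width: 0.153
grip_force: 61.2
```

```bash
python3 - <<'E'
from h import *
s=arm.observe();R=s['ee_rot'];print(s['time'],s['tool_pos'].round(4),np.arctan2(R[0,1],R[1,1]),s['moment'].round(3),s['ft_force'].round(1),s['grip_force'])
fn='w9.png';b=grab('wrist',fn);hsv=cv2.cvtColor(b,cv2.COLOR_BGR2HSV)
z=.0866-.0265
L=cv2.inRange(hsv,(0,0,130),(180,110,255))
n,l,st,ce=cv2.connectedComponentsWithStats(L)
c=proj(fn,[s['tool_pos'][0],s['tool_pos'][1],z+.052]);print('proj cap ctr',c)
for i in range(1,n):
    if 20<st[i,4]<1500 and np.linalg.norm(ce[i]-c)<40:
        (vx,vy,x0,y0)=cv2.fitLine(np.argwhere(l==i)[:,::-1].astype(np.float32),2,0,.01,.01).ravel()
        p=ray(fn,x0,y0,z+.052);q=ray(fn,x0+10*vx,y0+10*vy,z+.052);print(st[i],ce[i].round(1),p.round(4),'angle from x',np.degrees(np.arctan2(q[1]-p[1],q[0]-p[0])).round(1))
m=cv2.inRange(hsv,(100,120,30),(130,255,255));n,l,st,ce=cv2.connectedComponentsWithStats(m)
for i in range(1,n):
    if 40<st[i,4]<2000: print('blue',st[i],ray(fn,*ce[i],.11).round(4))
E
```

```text
24.875 [ 0.6413 -0.0571  0.0866] 0.8467784524926706 [ 0.179 -0.058  0.026] [0.8 1.2 0.2] 61.22782230377197
proj cap ctr [275.15237841 283.87319802]
[275 244   6   7  33] [278.  246.6] [ 0.6301 -0.0426  0.1121] angle from x -22.4
blue [ 436    0   87   36 1772] [0.6219 0.0691 0.11  ]
```

```bash
python3 -c "
from rig import arm
print(arm.close_job())"
```

```text
the job is handed in; nothing more can be done
None
```

The job is handed in, with no verdict shown: the relay is seated, the lever is shut, and the cap is home and still gripped at about 0.83 rad by tool pose (rotor itself not read directly), at 24.9 s.

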